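# Seat the reading head on its dock at the nurses' station

### The job

The blue-capped reading head of the strip reader was taken off for cleaning. Put it back on its white dock, the right way round, so that its three ball feet settle fully home in the cone, the groove and the flat seat and it stands level; lower it gently and let go. Leave the orange-capped head where it is.

Things in the scene. Friction and masses are not known exactly. Their poses are not given: they have to be found in the camera images.
- blue_head_grip (a point): Centre of the loose head's white, BLUE-capped housing, 88 (x) by 46 mm (y, flat sides to grip from above), 0.28 to 0.46 kg. Heights from the foot bottoms: 16 mm balls, T-shaped plate 18 to 26, this point 53, top 80. +x runs nose to tail, z up. Nose: T's 36 mm wide stem from x -66, black display above; tail: 112 mm crossbar, x 10 to 46. Balls at (x, y) (-50, 0), (28, 42), (28, -42).
- dock_home (a point): Where point blue_head_grip lies, and the axes it has, when the blue head is fully home on the dock: nose ball in the cone, the head's T over the blue T painted on the dock. It is 92.3 mm above the counter, 53 mm above the seated ball bottoms. The polished seats centre a head let down within about 8 mm and 5 degrees of this.
- dock: Fixed white slab with a blue band, 170 (x) by 160 (y) by 28 mm high, origin at its underside, below dock_home, same axes. Three slippery steel seats on top: cone, mouth 36 mm across, at (x, y) (-50, 0) mm; V-groove, mouth 36 mm wide, 40 long, pointing at the cone, at (28, 42); flat pad, 36 mm across, at (28, -42). Cone and groove rims 54 mm above the counter, pad 39.
- orange_head_grip (a point): Centre of the housing of a second, loose head, the same but for its ORANGE cap; same point, sizes and axes as the blue one. It belongs to another reader and stays where it stands.
There are look-alikes about, which are no part of the job. Leave any pink or turquoise look-alike of the dock alone. Leave any yellow look-alike of the part that bears blue_head_grip alone.

How it is judged:
By the outcome, as a careful person would: the job done as asked, in the order asked, and still so for the second after the job is handed in, with the robot touching nothing.
It also fails if it takes over 40 s, if anything falls off the work surface, if the arm or the gripper's body presses on something with over 40 N, if the wrist force passes 120 N, or if a joint passes its speed limit or range.

### The arm

A 6-joint arm with a two-finger parallel gripper is mounted at the origin on the work surface. World frame = base frame: x ahead of the robot, y to its left, z up, the work surface at z = 0. Lengths are in m, angles in rad, forces in N, time in s.
With the tool pointing down it reaches from about 0.3 to 0.775 m from the base axis. Payload 14.6 kg.
Tool frame: the origin (TCP) lies on the centre line of the jaws, within the pads' length; the fingertips stand 19 mm ahead of it and the grasp point (between the pads) is the TCP; y points along the fingers, x is the direction in which the jaws open and shut, and the axes are right-handed (so a half turn about y gives the same grasp; the last joint's range is limited). The gripper opens to 94 mm and grips with 3 to 60 N. Pads are 16 mm wide; open, the fingers measure 119 mm over their backs; the gripper's body (75 mm by 177 mm) begins 78 mm behind the grasp point.
Start: joints at [-1.213, 0.3, 1.521, -0, 1.321, -0.067], TCP at [0.227, -0.501, 0.193] pointing down, gripper open.
Joint ranges: [-3.03, 3.03], [-0.79, 2.21], [0.23, 2.52], [-1.04, 4.18], [0, 3.07], [-2.55, 2.55]. Speed limits (rad/s): [2.22, 2.22, 2.57, 3.14, 3.14, 3.14].

### API

Orientations are given as [roll, pitch, yaw] about the fixed x, y, z axes, in that order (R = Rz(yaw) Ry(pitch) Rx(roll)).
In Python, from station import get_obs, cams, workorder gives the robot as it stands.
- The arm moves only by the shell command python3 -m handwheel 'ROWS' [FORCE]. ROWS is JSON, a list of rows, each an object of numbers: "fingers": the opening, from -1 (shut) to 1 (fully open); "x", "y", "z": the shift along the tool's x, y, z in m; "spin": the turn about the tool's y in degrees. In form: [{"fingers": .., "x": .., "y": .., "z": .., "spin": ..}, ...]. A call has exactly 10 rows; each row is the pose to reach, as a shift and turn from the pose commanded when the call began, along the tool's axes at that moment; what a row does not reach only later rows make up. A row lasts 1/10 s, in which the tool goes at most 50 mm and 8.59 degrees, less where a joint would pass 70% of its speed; a pose out of reach is approached as far as the arm can. A call with a gripper value outside its range is refused whole. The fingers move at their own pace and stop on an object; FORCE is the grip in N (left out, the last holds). Time passes only in rows, so rows that repeat a pose let the fingers close, or fill a call up. It gives the time, the measured TCP pose, the force and the opening at its end, in the units of the state.
- get_obs(): the state, without advancing time (a new reading comes with each control period).
- cams.camera(name): name is "scene" or "top" or "wrist"; returns (picture, depth): 400x640x3 uint8, red, green, blue; 400x640 float32, m along the optical axis (not along the pixel's ray), 0 where there is no reading.
- cams.get_calibration(name): a dict with "fx", "fy", "cx", "cy" (pixels), "view" (4x4, takes a point from world to camera coordinates). Camera axes: x right, y down, z forward; pixel columns grow to the right and rows downward; lengths in m; the calibration is good to about 2 mm. A picture is of the moment at which its call begins: read the wrist's pose just before it. get_calibration takes no time and is no camera call; for the wrist camera it gives the pose at the moment of the call.
- workorder.hand_in(): hands the job in, once; it reports no verdict.
The state is a dict: "time_s": time; "qpos": joint angles; "joint_vel": joint speeds; "tau": joint torques, N m; "ee_pos": TCP position; "eef_rot": TCP orientation; "force": force on the tool from outside, world axes, zero at the start; "moment": the same for the moment, N m; "grip_width": finger opening in m.
Only numpy, scipy, OpenCV 4.12 (cv2) and the standard library are available. Lean on these libraries where they do the work, as an engineer would, in place of code of your own. Each camera call takes 0.05 s, during which the arm holds its last target. There are 200 camera calls.

## Working session

There is one attempt and no reset: what is moved stays moved. The work goes in short steps, Python scripts to look and compute and a shell command to move; the robot and the scene stay as the last step left them, time stands still between calls to the robot, and variables do not carry over. Pictures are saved under pics/ and viewed, about 8 in all and at most 12, crops included, and the job is handed in when it is done.

```bash
mkdir -p pics
cat > h.py <<'E'
import numpy as np, cv2
from station import get_obs, cams, workorder
def grab(n):
    c=cams.get_calibration(n); im,d=cams.camera(n); return im,d,c
def world(d,c):
    v,u=np.mgrid[0:d.shape[0],0:d.shape[1]]
    P=np.stack([(u-c['cx'])/c['fx']*d,(v-c['cy'])/c['fy']*d,d,np.ones_like(d)],-1)
    return (P@np.linalg.inv(np.array(c['view'])).T)[...,:3]
E
python3 - <<'E'
from h import *
o=get_obs(); print({k:np.round(v,3).tolist() for k,v in o.items()})
for n in("top","scene"):
    im,d,c=grab(n); np.savez(f'pics/{n}.npz',im=im,d=d,P=world(d,c)); cv2.imwrite(f'pics/{n}.png',im[...,::-1])
    print(n,np.linalg.inv(c['view'])[:3].round(3).tolist())
E
```

```text
{'time_s': 0.0, 'qpos': [-1.213, 0.3, 1.522, -0.0, 1.321, -0.067], 'joint_vel': [0.001, 0.003, -0.001, 0.0, -0.0, -0.0], 'tau': [-0.002, -53.18, -35.273, 0.071, 0.024, -0.0], 'ee_pos': [0.227, -0.501, 0.193], 'eef_rot': [-1.571, 0.001, -1.146], 'force': [0.229, -0.297, -0.229], 'moment': [0.055, 0.04, -0.009], 'grip_width': 0.094}
top [[-0.003, -0.995, 0.096, 0.283], [-1.0, 0.004, 0.001, 0.117], [-0.002, -0.096, -0.995, 1.478]]
scene [[-0.126, 0.83, -0.544, 1.05], [0.992, 0.099, -0.079, 0.226], [-0.012, -0.549, -0.836, 1.055]]
```

View pics/top.png

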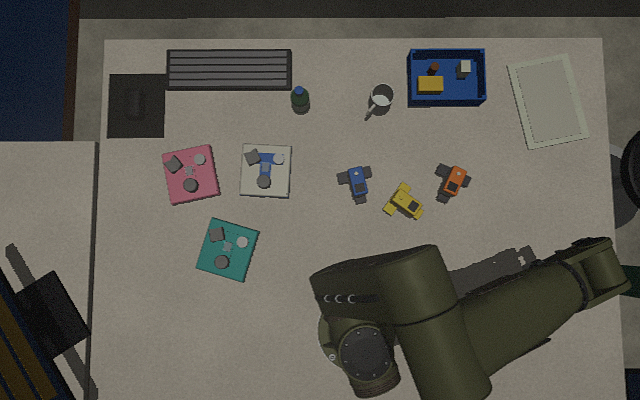

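View pics/scene.png

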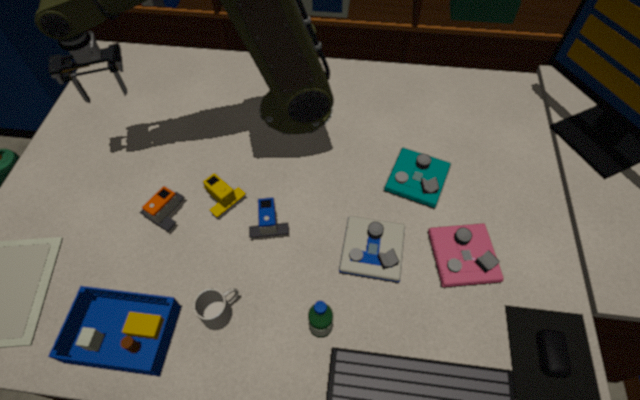

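The top view has three heads: blue at (357,183), yellow at (405,203) and orange at (452,182). It also has three docks: white with a blue T at (265,171), pink at (190,175) and turquoise at (228,250). Blue head and white dock fit the description. I'll measure both and confirm them in a crop.

Run:
```python
from h import *
for n,boxes in(("top",{'head':(330,155,385,210),'dock':(236,138,298,202)}),("scene",{'head':(240,185,295,245),'dock':(335,210,410,285)})):
    f=np.load(f'pics/{n}.npz');im,P=f['im'],f['P']
    for k,(a,b,c,e) in boxes.items():
        p=P[b:e,a:c].reshape(-1,3)
        print(n,k,'hist',np.histogram(p[:,2],bins=np.arange(-.01,.1,.01))[0])
        for lo,hi in(((.068,.1),(.01,.035)) if k=='head' else ((.018,.033),(.036,.045),(.046,.06))):
            q=p[(p[:,2]>lo)&(p[:,2]<hi)]
            if len(q)<8: continue
            r=cv2.minAreaRect((q[:,:2]*1000).astype(np.float32))
            print(' ',lo,len(q),'med',np.median(q,0).round(4),'rect',np.round(r[0],1),np.round(r[1],1),round(r[2],1))
a=np.load('pics/top.npz')['im'][135:215,230:480]
b=np.load('pics/scene.npz')['im'][160:290,130:415]
z=lambda i,w:cv2.resize(i,(w,int(i.shape[0]*w/i.shape[1])),interpolation=cv2.INTER_CUBIC)
cv2.imwrite('pics/crop.png',np.clip(np.vstack([z(a,640),z(b,640)])[...,::-1]*1.5,0,255).astype(np.uint8))
```

```text
top head hist [1398  855   32  251   19   11   14   10  264  143]
  0.068 408 med [ 4.701e-01 -3.000e-04  7.880e-02] rect [471.1  -1.3] [88.5 46.1] 13.3
  0.01 296 med [ 0.4883 -0.0077  0.0242] rect [457.2 -14.5] [157.8 139.4] 88.3
top dock hist [ 805  574  100 1622  533  203  114    0    0    0]
  0.018 2013 med [0.508  0.2899 0.0269] rect [514.1 294.9] [161.1 171.4] 86.6
  0.036 194 med [0.5475 0.295  0.0402] rect [520. 293.] [126.3 133.4] 84.2
  0.046 190 med [0.4902 0.3122 0.0509] rect [522.5 316.5] [122.  109.8] 62.2
scene head hist [1215 1065   12  353   39   32   38   42  288  201]
  0.068 495 med [ 4.773e-01 -4.000e-04  7.960e-02] rect [472.9  -1.7] [88.7 46. ] 12.2
  0.01 385 med [ 0.5033 -0.004   0.0256] rect [471.1 -42.5] [209.4 101.6] 58.8
scene dock hist [1167  956  133 2300  573  286  186    0    0    0]
  0.018 2708 med [0.5199 0.2888 0.0275] rect [517.  294.4] [160.8 172.2] 86.2
  0.036 301 med [0.5506 0.2936 0.04  ] rect [540.8 286. ] [118.2 107.2] 28.2
  0.046 303 med [0.496  0.3116 0.0512] rect [515.8 315. ] [131.4  44. ] 25.0
```

View pics/crop.png

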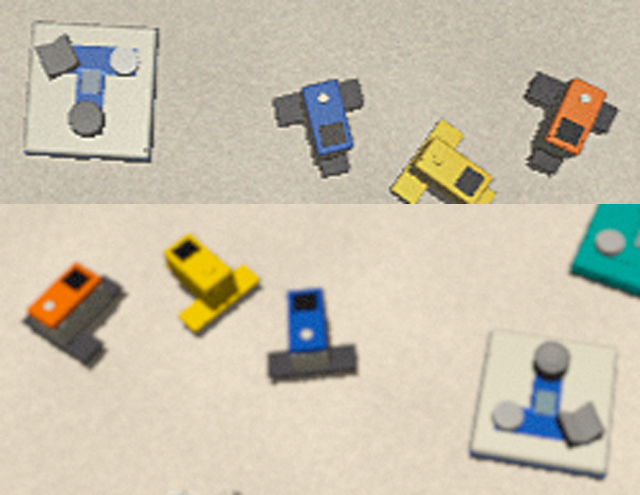

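The crop confirms it. The blue head has its nose lower right, yaw about +13°, with the housing fitted at 88x46 mm and its top at 0.08. The white dock has its round cone at the bottom, the groove at left and the pad at right, yaw about -3.6°. The sizes match, so I'll start moving over the head.

```bash
python3 -m handwheel '[{"fingers":1,"x":-0.01,"y":0,"z":0.012,"spin":1},{"fingers":1,"x":-0.03,"y":0,"z":0.036,"spin":2},{"fingers":1,"x":-0.055,"y":0,"z":0.067,"spin":3},{"fingers":1,"x":-0.08,"y":0,"z":0.097,"spin":4},{"fingers":1,"x":-0.105,"y":0,"z":0.127,"spin":5},{"fingers":1,"x":-0.13,"y":0,"z":0.158,"spin":6},{"fingers":1,"x":-0.155,"y":0,"z":0.188,"spin":7},{"fingers":1,"x":-0.18,"y":0,"z":0.218,"spin":8},{"fingers":1,"x":-0.2,"y":0,"z":0.242,"spin":9},{"fingers":1,"x":-0.21,"y":0,"z":0.254,"spin":10}]' 10
python3 - <<'E'
from h import *
for n,(a,b,c,e) in(("top",(236,138,298,202)),("scene",(335,210,410,285))):
    f=np.load(f'pics/{n}.npz');P=f['P']; z=P[...,2]
    m=np.zeros(z.shape,np.uint8); m[b:e,a:c]=(z[b:e,a:c]>.035)
    k,l,s,ce=cv2.connectedComponentsWithStats(m)
    for i in range(1,k):
        q=P[l==i]
        if len(q)<20: continue
        q=q[q[:,2]>np.percentile(q[:,2],90)-.006]
        r=cv2.minAreaRect((q[:,:2]*1000).astype(np.float32));cc=cv2.minEnclosingCircle((q[:,:2]*1000).astype(np.float32))
        print(n,len(q),np.percentile(q[:,2],90).round(4),np.round(r[0],1),np.round(r[1],1),round(r[2],1),np.round(cc[0],1),round(cc[1],1))
t=np.radians(-3.6);R=np.array([[np.cos(t),-np.sin(t)],[np.sin(t),np.cos(t)]])
print((np.array([[-50,0],[28,42],[28,-42]])@R.T+[515.5,294.7]).round(1))
E
```

```text
time_s: 1.1
ee_pos: [0.3721, -0.2031, 0.1933]
eef_rot: [-1.571, 0.0, -1.319]
force: [0.0, -0.3, -0.3]
grip_width: 0.0939
top 72 0.0546 [555.3 334.7] [41.3 43.1] 25.6 [554.3 334.3] 28.5
top 68 0.0433 [421.7 195.2] [315.8  32.6] 23.5 [425.2 187.2] 158.1
top 83 0.0552 [474.4 298.1] [42.3 39.3] 89.9 [474.2 297.7] 21.9
scene 136 0.0543 [476.4 296.4] [45.2 40.5] 2.8 [476.5 296.5] 22.8
scene 134 0.0416 [792.2 246.3] [ 32.7 515.9] 89.0 [792.1 240. ] 258.2
scene 122 0.0548 [793.3 295.9] [ 57.3 528.8] 80.8 [791.6 285. ] 265.0
[[465.6 297.8]
 [546.1 334.9]
 [540.8 251. ]]
```

```bash
python3 -m handwheel '[{"fingers":1,"x":-0.01,"y":0,"z":0.009,"spin":0.5},{"fingers":1,"x":-0.035,"y":0,"z":0.03,"spin":1},{"fingers":1,"x":-0.065,"y":0,"z":0.056,"spin":1.6},{"fingers":1,"x":-0.095,"y":0,"z":0.082,"spin":1.6},{"fingers":1,"x":-0.125,"y":0,"z":0.108,"spin":1.6},{"fingers":1,"x":-0.15,"y":0,"z":0.129,"spin":1.6},{"fingers":1,"x":-0.165,"y":0,"z":0.142,"spin":1.6},{"fingers":1,"x":-0.1705,"y":0,"z":0.147,"spin":1.6},{"fingers":1,"x":-0.1705,"y":0,"z":0.147,"spin":1.6},{"fingers":1,"x":-0.1705,"y":0,"z":0.147,"spin":1.6}]'
python3 - <<'E'
from h import *
im,d,c=grab('wrist');P=world(d,c);cv2.imwrite('pics/w1.png',im[...,::-1])
f=im.astype(int);m=((f[...,2]>f[...,0]+25)&(P[...,2]>.07)&(P[...,2]<.09)&(d>0))
q=P[m];print(len(q),np.median(q,0))
r=cv2.minAreaRect((q[:,:2]*1000).astype(np.float32));print(r)
m=(P[...,2]>.07)&(P[...,2]<.088)&(d>0);m&=np.hypot(P[...,0]-.472,P[...,1])<.06
q=P[m];print(len(q),cv2.minAreaRect((q[:,:2]*1000).astype(np.float32)),np.percentile(q[:,2],[50,90]))
E
```

```text
time_s: 2.1
ee_pos: [0.4714, -0.0042, 0.1932]
eef_rot: [-1.571, -0.0, -1.349]
force: [-0.1, -0.2, -0.1]
grip_width: 0.0941
3541 [ 0.48358026 -0.00142138  0.08063513]
((473.627197265625, -3.9607925415039062), (86.65733337402344, 45.46030044555664), 13.712913513183594)
4706 ((472.92529296875, -4.069469451904297), (88.06361389160156, 45.697383880615234), 13.589795112609863) [0.08083653 0.08198174]
```

View pics/w1.png

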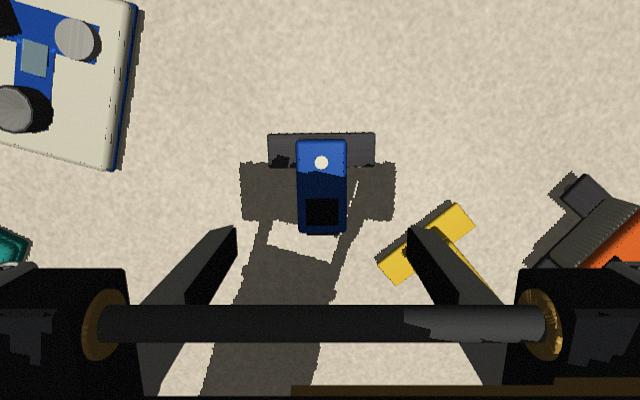

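The wrist view has the blue head centred at (321,185) between the fingers, with its nose and display towards the gripper. A yellow crossbar is near the right finger at (430,240), so I'll check that clearance.

Run:
```python
from h import *
t=np.radians(13.3)
for n in('top','scene'):
    f=np.load(f'pics/{n}.npz');P=f['P'];im=f['im'].astype(int)
    m=(im[...,0]>im[...,2]+50)&(P[...,2]>.015)&(P[...,2]<.1)
    q=P[m]-[.4725,-.0025,0]; u=q[:,0]*np.cos(t)+q[:,1]*np.sin(t); v=-q[:,0]*np.sin(t)+q[:,1]*np.cos(t)
    k=(np.abs(u)<.03)&(v<0)&(v>-.12); print(n,k.sum(), (np.c_[u,v,q[:,2]][k][np.argsort(-v[k])][:6]*1000).round(0).tolist())
```

```text
top 0 []
scene 0 []
```

```bash
python3 -m handwheel '[{"fingers":0.7,"x":-0.001,"y":0.015,"z":0.001,"spin":-0.5},{"fingers":0.7,"x":-0.001,"y":0.04,"z":0.001,"spin":-0.5},{"fingers":0.7,"x":-0.001,"y":0.065,"z":0.001,"spin":-0.5},{"fingers":0.7,"x":-0.001,"y":0.09,"z":0.001,"spin":-0.5},{"fingers":0.7,"x":-0.001,"y":0.11,"z":0.001,"spin":-0.5},{"fingers":0.7,"x":-0.001,"y":0.125,"z":0.001,"spin":-0.5},{"fingers":0.7,"x":-0.001,"y":0.134,"z":0.001,"spin":-0.5},{"fingers":0.7,"x":-0.001,"y":0.138,"z":0.001,"spin":-0.5},{"fingers":0.7,"x":-0.001,"y":0.138,"z":0.001,"spin":-0.5},{"fingers":0.7,"x":-0.001,"y":0.138,"z":0.001,"spin":-0.5}]' 25
python3 -m handwheel '[{"fingers":0.4,"x":0,"y":0,"z":0,"spin":0},{"fingers":0.2,"x":0,"y":0,"z":0,"spin":0},{"fingers":0.05,"x":0,"y":0,"z":0,"spin":0},{"fingers":-0.1,"x":0,"y":0,"z":0,"spin":0},{"fingers":-0.3,"x":0,"y":0,"z":0,"spin":0},{"fingers":-1,"x":0,"y":0,"z":0,"spin":0},{"fingers":-1,"x":0,"y":0,"z":0,"spin":0},{"fingers":-1,"x":0,"y":0,"z":0,"spin":0},{"fingers":-1,"x":0,"y":0,"z":0,"spin":0},{"fingers":-1,"x":0,"y":0,"z":0,"spin":0}]' 25
```

```text
time_s: 3.15
ee_pos: [0.4728, -0.0025, 0.056]
eef_rot: [-1.57, -0.0, -1.34]
force: [-0.7, -0.3, -0.2]
grip_width: 0.0799
time_s: 4.15
ee_pos: [0.4725, -0.0023, 0.0554]
eef_rot: [-1.571, 0.0, -1.34]
force: [0.1, 0.5, 3.2]
grip_width: 0.0458
```

```bash
python3 -m handwheel '[{"fingers":-1,"x":0,"y":0,"z":0,"spin":0},{"fingers":-1,"x":0,"y":-0.005,"z":0,"spin":0},{"fingers":-1,"x":0,"y":-0.015,"z":0,"spin":0},{"fingers":-1,"x":0,"y":-0.03,"z":0,"spin":0},{"fingers":-1,"x":0,"y":-0.05,"z":0,"spin":0},{"fingers":-1,"x":0,"y":-0.07,"z":0,"spin":0},{"fingers":-1,"x":0,"y":-0.09,"z":0,"spin":0},{"fingers":-1,"x":0,"y":-0.105,"z":0,"spin":0},{"fingers":-1,"x":0,"y":-0.115,"z":0,"spin":0},{"fingers":-1,"x":0,"y":-0.12,"z":0,"spin":0}]' 40
python3 - <<'E'
from h import *
o=get_obs();print(o['ee_pos'],o['eef_rot'],o['force'],o['moment'])
# dock from wrist view
im,d,c=grab('wrist');P=world(d,c);cv2.imwrite('pics/w2.png',im[...,::-1])
f=im.astype(int);m=((f[...,2]>f[...,0]+25)&(np.hypot(P[...,0]-.4725,P[...,1])<.06)&(P[...,2]>.15)&(d>0))
q=P[m];print(len(q));
if len(q)>50:
  print(cv2.minAreaRect((q[:,:2]*1000).astype(np.float32)),np.percentile(q[:,2],[5,50,95]))
  A=np.c_[q[:,:2]-q[:,:2].mean(0),np.ones(len(q))];print(np.linalg.lstsq(A,q[:,2],rcond=None)[0])
E
```

```text
time_s: 5.15
ee_pos: [0.4726, -0.0024, 0.1763]
eef_rot: [-1.57, -0.0, -1.34]
force: [-0.6, 0.4, -3.6]
grip_width: 0.0457
[ 0.47258317 -0.00235645  0.17630476] [-1.56995413e+00 -3.48733637e-04 -1.33976090e+00] [-0.56415435  0.35897851 -3.59128632] [ 0.01902473 -0.02251395 -0.04840253]
9513
((478.2743835449219, -1.2208061218261719), (75.9927978515625, 45.946266174316406), 13.586652755737305) [0.19957945 0.201862   0.20303116]
[-0.00482472 -0.01895116  0.20164084]
```

View pics/w2.png

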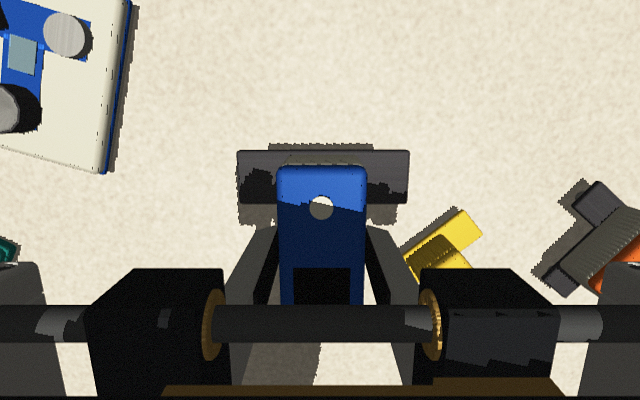

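The head is held level (tilt under 1°). From its visible tail edge, its centre lies at the TCP within 1 mm. I'll go part of the way and measure the dock seats with the wrist camera.

```bash
python3 -m handwheel '[{"fingers":-1,"x":-0.006,"y":0,"z":0.002,"spin":1},{"fingers":-1,"x":-0.02,"y":0,"z":0.006,"spin":3},{"fingers":-1,"x":-0.04,"y":0,"z":0.012,"spin":5},{"fingers":-1,"x":-0.06,"y":0,"z":0.018,"spin":8},{"fingers":-1,"x":-0.08,"y":0,"z":0.024,"spin":11},{"fingers":-1,"x":-0.1,"y":0,"z":0.03,"spin":13},{"fingers":-1,"x":-0.12,"y":0,"z":0.036,"spin":15},{"fingers":-1,"x":-0.135,"y":0,"z":0.039,"spin":16},{"fingers":-1,"x":-0.14,"y":0,"z":0.04,"spin":16.6},{"fingers":-1,"x":-0.14,"y":0,"z":0.04,"spin":16.6}]'
cat > dock.py <<'E'
from h import *
im,d,c=grab('wrist');P=world(d,c);cv2.imwrite('pics/w3.png',im[...,::-1])
z=P[...,2];near=(np.abs(P[...,0]-.525)<.11)&(np.abs(P[...,1]-.294)<.1)&(d>0)
q=P[near&(z>.02)&(z<.034)];print('slab',len(q),cv2.minAreaRect((q[:,:2]*1000).astype(np.float32)))
m=(near&(z>.034)&(z<.065)).astype(np.uint8)
k,l,s,_=cv2.connectedComponentsWithStats(m)
for i in range(1,k):
    q=P[l==i]
    if len(q)<60: continue
    h=np.percentile(q[:,2],90);q=q[np.abs(q[:,2]-h)<.004];a=(q[:,:2]*1000).astype(np.float32)
    r=cv2.minAreaRect(a);e=cv2.minEnclosingCircle(a);print(len(q),h.round(4),np.round(r[0],1),np.round(r[1],1),round(r[2],1),np.round(e[0],1),round(e[1],1))
E
python3 dock.py
```

```text
time_s: 6.2
ee_pos: [0.4791, 0.1433, 0.1748]
eef_rot: [-1.572, -0.0, -1.629]
force: [-0.7, -1.0, -3.3]
grip_width: 0.0458
slab 21002 ((516.8434448242188, 291.7287902832031), (160.4163360595703, 167.8039093017578), 86.7183837890625)
992 0.0538 [556.9 331.9] [40.6 44.3] 24.9 [556.7 332.3] 29.3
1252 0.0411 [551.8 247.9] [35.4 35.9] 82.2 [551.5 248.1] 18.4
1054 0.0544 [476.9 294.7] [43.6 43.2] 84.4 [476.7 295.1] 22.6
```

View pics/w3.png

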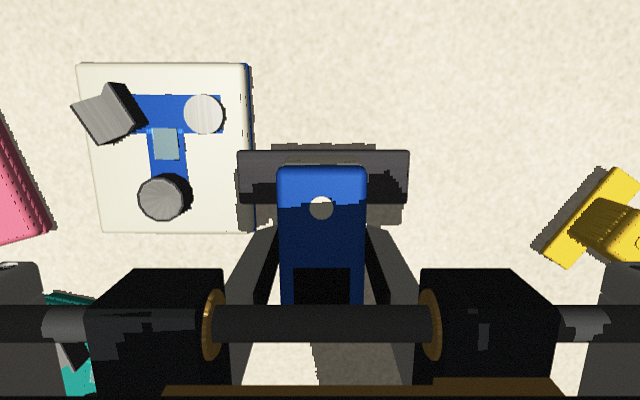

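The three seats form the expected triangle. Cone pixel (165,198), groove (110,112) and pad (205,115) give origin (526.4,291.8) from the wrist camera, against (525,294.3) from the fixed cameras. I'll use the mean, (525.8,292.8) with yaw -3.4°.

```bash
python3 -m handwheel '[{"fingers":-1,"x":-0.008,"y":0,"z":0.002,"spin":0},{"fingers":-1,"x":-0.024,"y":0,"z":0.006,"spin":0},{"fingers":-1,"x":-0.045,"y":0,"z":0.011,"spin":0},{"fingers":-1,"x":-0.07,"y":0,"z":0.017,"spin":0},{"fingers":-1,"x":-0.095,"y":0,"z":0.024,"spin":0},{"fingers":-1,"x":-0.12,"y":0,"z":0.03,"spin":0},{"fingers":-1,"x":-0.138,"y":0,"z":0.035,"spin":0},{"fingers":-1,"x":-0.148,"y":0,"z":0.037,"spin":0},{"fingers":-1,"x":-0.152,"y":0,"z":0.038,"spin":0},{"fingers":-1,"x":-0.152,"y":0,"z":0.038,"spin":0}]'
python3 -m handwheel '[{"fingers":-1,"x":0,"y":0.005,"z":0,"spin":0},{"fingers":-1,"x":0,"y":0.012,"z":0,"spin":0},{"fingers":-1,"x":0,"y":0.02,"z":0,"spin":0},{"fingers":-1,"x":0,"y":0.03,"z":0,"spin":0},{"fingers":-1,"x":0,"y":0.038,"z":0,"spin":0},{"fingers":-1,"x":0,"y":0.045,"z":0,"spin":0},{"fingers":-1,"x":0,"y":0.05,"z":0,"spin":0},{"fingers":-1,"x":0,"y":0.053,"z":0,"spin":0},{"fingers":-1,"x":0,"y":0.055,"z":0,"spin":0},{"fingers":-1,"x":0,"y":0.055,"z":0,"spin":0}]'
python3 - <<'E'
from h import *
o=get_obs();print(o['ee_pos'],o['eef_rot'],o['force'])
im,d,c=grab('scene');cv2.imwrite('pics/s2.png',cv2.resize(im[180:310,300:480],(720,520),interpolation=cv2.INTER_CUBIC)[...,::-1])
im,d,c=grab('top');P=world(d,c)
q=P[(P[...,2]>.115)&(P[...,2]<.135)&(np.abs(P[...,0]-.525)<.07)&(np.abs(P[...,1]-.293)<.05)];print('top head',len(q),cv2.minAreaRect((q[:,:2]*1000).astype(np.float32)) if len(q)>9 else '')
E
```

```text
time_s: 7.25
ee_pos: [0.5262, 0.2928, 0.1751]
eef_rot: [-1.571, -0.0, -1.629]
force: [-0.1, -0.2, -4.5]
grip_width: 0.0453
time_s: 8.25
ee_pos: [0.5262, 0.2927, 0.1203]
eef_rot: [-1.571, 0.0, -1.629]
force: [0.2, 0.1, -3.7]
grip_width: 0.0454
[0.52620056 0.29267614 0.12026889] [-1.57086198e+00  6.93226356e-06 -1.62941809e+00] [ 0.19410803  0.13701074 -3.67063042]
top head 0
```

View pics/s2.png

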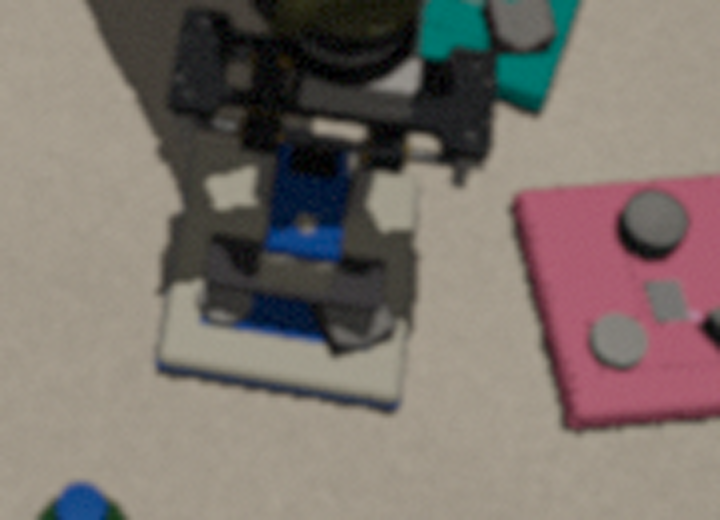

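The head hangs over the white dock, crossbar over the groove and pad, nose over the cone. I'll lower it slowly.

```bash
python3 -m handwheel '[{"fingers":-1,"x":0,"y":0.002,"z":0,"spin":0},{"fingers":-1,"x":0,"y":0.004,"z":0,"spin":0},{"fingers":-1,"x":0,"y":0.006,"z":0,"spin":0},{"fingers":-1,"x":0,"y":0.008,"z":0,"spin":0},{"fingers":-1,"x":0,"y":0.01,"z":0,"spin":0},{"fingers":-1,"x":0,"y":0.012,"z":0,"spin":0},{"fingers":-1,"x":0,"y":0.014,"z":0,"spin":0},{"fingers":-1,"x":0,"y":0.016,"z":0,"spin":0},{"fingers":-1,"x":0,"y":0.018,"z":0,"spin":0},{"fingers":-1,"x":0,"y":0.019,"z":0,"spin":0}]' 20
```

```text
time_s: 9.35
ee_pos: [0.5262, 0.2926, 0.1011]
eef_rot: [-1.571, -0.0, -1.629]
force: [0.0, 0.0, -2.8]
grip_width: 0.0462
```

```bash
python3 -m handwheel '[{"fingers":-1,"x":0,"y":0.0005,"z":0,"spin":0},{"fingers":-1,"x":0,"y":0.001,"z":0,"spin":0},{"fingers":-1,"x":0,"y":0.0015,"z":0,"spin":0},{"fingers":-1,"x":0,"y":0.002,"z":0,"spin":0},{"fingers":-1,"x":0,"y":0.0025,"z":0,"spin":0},{"fingers":-1,"x":0,"y":0.003,"z":0,"spin":0},{"fingers":-1,"x":0,"y":0.0035,"z":0,"spin":0},{"fingers":-1,"x":0,"y":0.004,"z":0,"spin":0},{"fingers":-1,"x":0,"y":0.0045,"z":0,"spin":0},{"fingers":-1,"x":0,"y":0.0045,"z":0,"spin":0}]' 12
```

```text
time_s: 10.35
ee_pos: [0.5262, 0.2927, 0.0968]
eef_rot: [-1.571, -0.0, -1.629]
force: [-0.8, 0.6, -3.4]
grip_width: 0.0461
```

```bash
python3 -m handwheel '[{"fingers":-1,"x":0,"y":0.0003,"z":0,"spin":0},{"fingers":-1,"x":0,"y":0.0006,"z":0,"spin":0},{"fingers":-1,"x":0,"y":0.0009,"z":0,"spin":0},{"fingers":-1,"x":0,"y":0.0012,"z":0,"spin":0},{"fingers":-1,"x":0,"y":0.0015,"z":0,"spin":0},{"fingers":-1,"x":0,"y":0.0018,"z":0,"spin":0},{"fingers":-1,"x":0,"y":0.002,"z":0,"spin":0},{"fingers":-1,"x":0,"y":0.002,"z":0,"spin":0},{"fingers":-1,"x":0,"y":0.002,"z":0,"spin":0},{"fingers":-1,"x":0,"y":0.002,"z":0,"spin":0}]' 10
```

```text
time_s: 11.35
ee_pos: [0.5265, 0.2928, 0.0951]
eef_rot: [-1.57, 0.0, -1.629]
force: [2.9, 1.5, 1.0]
grip_width: 0.0464
```

Contact: the force has changed from -3.4 N (the weight) to +1 N at the predicted height. I'll open slowly.

```bash
python3 -m handwheel '[{"fingers":-0.02,"x":0,"y":0,"z":0,"spin":0},{"fingers":0.0,"x":0,"y":0,"z":0,"spin":0},{"fingers":0.02,"x":0,"y":0,"z":0,"spin":0},{"fingers":0.05,"x":0,"y":0,"z":0,"spin":0},{"fingers":0.1,"x":0,"y":0,"z":0,"spin":0},{"fingers":0.2,"x":0,"y":0,"z":0,"spin":0},{"fingers":0.35,"x":0,"y":0,"z":0,"spin":0},{"fingers":0.5,"x":0,"y":0,"z":0,"spin":0},{"fingers":0.5,"x":0,"y":0,"z":0,"spin":0},{"fingers":0.5,"x":0,"y":0,"z":0,"spin":0}]' 5
python3 - <<'E'
from h import *
im,d,c=grab('wrist');P=world(d,c);f=im.astype(int)
m=(f[...,2]>f[...,0]+25)&(np.hypot(P[...,0]-.526,P[...,1]-.293)<.07)&(P[...,2]>.1)&(d>0)
q=P[m];print(len(q),cv2.minAreaRect((q[:,:2]*1000).astype(np.float32)))
A=np.c_[q[:,:2]-q[:,:2].mean(0),np.ones(len(q))];print(np.linalg.lstsq(A,q[:,2],rcond=None)[0])
E
```

```text
time_s: 12.35
ee_pos: [0.5262, 0.2926, 0.0948]
eef_rot: [-1.571, -0.0, -1.629]
force: [0.0, -0.1, 0.1]
grip_width: 0.0707
9525 ((532.3126831054688, 291.69793701171875), (45.99551010131836, 76.92801666259766), 86.63916778564453)
[-0.017323   -0.00389148  0.11976632]
```

```bash
python3 -m handwheel '[{"fingers":0.5,"x":0,"y":-0.005,"z":0,"spin":0},{"fingers":0.5,"x":0,"y":-0.015,"z":0,"spin":0},{"fingers":0.5,"x":0,"y":-0.03,"z":0,"spin":0},{"fingers":0.5,"x":0,"y":-0.045,"z":0,"spin":0},{"fingers":0.5,"x":0,"y":-0.06,"z":0,"spin":0},{"fingers":0.5,"x":0,"y":-0.08,"z":0,"spin":0},{"fingers":0.5,"x":0,"y":-0.1,"z":0,"spin":0},{"fingers":0.5,"x":0,"y":-0.115,"z":0,"spin":0},{"fingers":0.5,"x":0,"y":-0.125,"z":0,"spin":0},{"fingers":0.5,"x":0,"y":-0.13,"z":0,"spin":0}]'
python3 -m handwheel '[{"fingers":0.5,"x":0.005,"y":0,"z":-0.005,"spin":0},{"fingers":0.5,"x":0.02,"y":0,"z":-0.015,"spin":0},{"fingers":0.5,"x":0.04,"y":0,"z":-0.03,"spin":0},{"fingers":0.5,"x":0.07,"y":0,"z":-0.045,"spin":0},{"fingers":0.5,"x":0.1,"y":0,"z":-0.055,"spin":0},{"fingers":0.5,"x":0.13,"y":0,"z":-0.06,"spin":0},{"fingers":0.5,"x":0.16,"y":0,"z":-0.06,"spin":0},{"fingers":0.5,"x":0.185,"y":0,"z":-0.06,"spin":0},{"fingers":0.5,"x":0.2,"y":0,"z":-0.06,"spin":0},{"fingers":0.5,"x":0.2,"y":0,"z":-0.06,"spin":0}]'
python3 - <<'E'
from h import *
ims=[]
for n in('wrist','scene','top'):
    im,d,c=grab(n);P=world(d,c);z=P[...,2];near=(np.abs(P[...,0]-.525)<.1)&(np.abs(P[...,1]-.293)<.1)&(d>0)
    q=P[near&(z>.105)&(z<.14)]
    if len(q)>30:
        print(n,len(q),cv2.minAreaRect((q[:,:2]*1000).astype(np.float32)))
        A=np.c_[q[:,:2]-q[:,:2].mean(0),np.ones(len(q))];print(' tilt/h',np.linalg.lstsq(A,q[:,2],rcond=None)[0].round(4))
    q=P[near&(z>.02)&(z<.034)];print(' slab',len(q),cv2.minAreaRect((q[:,:2]*1000).astype(np.float32)) if len(q)>9 else '')
    if n=='scene': ims.append(cv2.resize(im[140:310,130:430],(640,362),interpolation=cv2.INTER_CUBIC))
    if n=='wrist': ims.append(cv2.resize(im[:240],(640,240)))
cv2.imwrite('pics/end.png',np.vstack(ims)[...,::-1])
E
```

```text
time_s: 13.4
ee_pos: [0.5264, 0.2928, 0.2265]
eef_rot: [-1.569, 0.001, -1.629]
force: [0.1, -0.2, 0.3]
grip_width: 0.0699
time_s: 14.4
ee_pos: [0.454, 0.0951, 0.2244]
eef_rot: [-1.572, -0.0, -1.631]
force: [0.3, 1.6, -0.1]
grip_width: 0.0704
wrist 6488 ((526.3464965820312, 291.31060791015625), (47.45283508300781, 87.44873046875), 86.42141723632812)
 tilt/h [-0.0033  0.1094  0.1188]
 slab 12035 ((516.8825073242188, 291.2198486328125), (159.30982971191406, 168.97848510742188), 86.41889190673828)
scene 596 ((526.6893920898438, 293.7398681640625), (46.02824401855469, 89.6153335571289), 86.55433654785156)
 tilt/h [-0.0374  0.0062  0.1185]
 slab 2121 ((517.109375, 294.38311767578125), (159.8152313232422, 170.0474395751953), 86.59008026123047)
top 439 ((524.7990112304688, 294.5152587890625), (46.87440490722656, 88.99229431152344), 86.5625228881836)
 tilt/h [0.0002 0.0223 0.118 ]
 slab 1592 ((513.9035034179688, 294.7259521484375), (161.35693359375, 171.61277770996094), 86.71176147460938)
```

View pics/end.png

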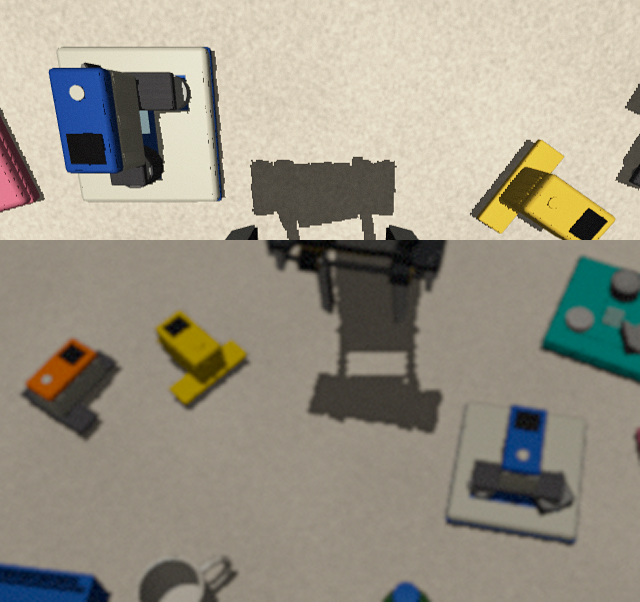

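It looks seated: the head is on the white dock with its nose over the cone and its yaw equal to the slab's. The tilt fits above include side-face points, so I'll refit the top face only.

Run:
```python
from h import *
t=np.radians(-3.45)
for n,o in(('wrist',(526.3,291.8)),('scene',(526.3,293.8)),('top',(524.8,294.5))):
    im,d,c=grab(n);P=world(d,c)*1000
    x=P[...,0]-o[0];y=P[...,1]-o[1];u=x*np.cos(t)+y*np.sin(t);v=-x*np.sin(t)+y*np.cos(t)
    m=(abs(u)<38)&(abs(v)<17)&(P[...,2]>112)&(P[...,2]<127)&(d>0)
    A=np.c_[u[m],v[m],np.ones(m.sum())];z=P[...,2][m]
    s=np.linalg.lstsq(A,z,rcond=None)[0];k=abs(A@s-z)<2.5;s=np.linalg.lstsq(A[k],z[k],rcond=None)[0]
    print(n,k.sum(),'tilt deg',np.degrees(s[:2]).round(2),'h',s[2].round(1))
    # reference: table bias
    m=(np.abs(P[...,2])<10)&(abs(u)<150)&(abs(v)<150)&(d>0);A=np.c_[u[m],v[m],np.ones(m.sum())];s=np.linalg.lstsq(A,P[...,2][m],rcond=None)[0];print('  table',np.degrees(s[:2]).round(2),s[2].round(1))
print(get_obs()['time_s'])
```

```text
wrist 3738 tilt deg [-0.78 -0.12] h 120.2
  table [-0.03 -0.07] 0.8
scene 308 tilt deg [-0.63  0.02] h 119.3
  table [-0.04 -0.04] -0.3
top 171 tilt deg [-0.84  0.43] h 118.7
  table [-0.04  0.04] -0.7
14.7
```

Run:
```python
from h import *
t=np.radians(13.3)
for n,o in(('scene',(472.6,-2)),('top',(471.2,-1.3))):
    P=np.load(f'pics/{n}.npz')['P']*1000
    x=P[...,0]-o[0];y=P[...,1]-o[1];u=x*np.cos(t)+y*np.sin(t);v=-x*np.sin(t)+y*np.cos(t)
    m=(abs(u)<38)&(abs(v)<17)&(P[...,2]>72)&(P[...,2]<88)
    A=np.c_[u[m],v[m],np.ones(m.sum())];z=P[...,2][m]
    s=np.linalg.lstsq(A,z,rcond=None)[0];k=abs(A@s-z)<2.5;s=np.linalg.lstsq(A[k],z[k],rcond=None)[0]
    print(n,k.sum(),'tilt',np.degrees(s[:2]).round(2),'h',s[2].round(1))
```

```text
scene 244 tilt [-1.05  1.33] h 80.0
top 149 tilt [-0.51  2.07] h 79.6
```

Standing on the table, the head showed the same -0.5 to -1.05° fore-aft slope (its display probably stands proud at the nose), so that is not a seating tilt. The top rose by 39.3 and 39.1 mm, against the nominal 39.3. I'll hand it in.

```bash
python3 -c "
from station import workorder,get_obs
print(workorder.hand_in(),get_obs()['time_s'])"
```

```text
the job is handed in; nothing more can be done
the job is handed in; nothing more can be done
```

The blue head is back on the white dock, the right way round with its nose in the cone, and the job is handed in at about 15 s. I lowered it slowly until the wrist force reversed by about 4 N, then opened the fingers and backed the arm clear. I never touched the orange head or the look-alikes.

**Height:** the top of the head rose 39.3 mm (scene camera) and 39.1 mm (top camera) above where it stood on the table. Fully home is 39.3 mm.

**Direction:** the head's yaw matches the slab's within 0.2° in all three cameras. Its position agrees with the measured seats to about 1 mm.

**Level:** the plane fits did not read zero. They gave about -0.6 to -0.8° fore-aft and -0.1 to +0.4° sideways. Before the move, standing on the flat table, the head read -0.5 to -1.05° fore-aft. I take the fore-aft slope as the shape of the top, probably the raised display, not a foot out of its seat.

**Disagreements:** the cameras differed by 2–3 mm on the dock's position, so I aimed at their mean. The seats' origin lies about 10 mm from the slab's centre along x, so I aimed by the seats, not the slab outline.

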